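# Seat one slide-on battery pack, release the other

## Robot

A 6-joint arm with a two-finger parallel gripper is mounted at the origin on the work surface. World frame = base frame: x ahead of the robot, y to its left, z up, the work surface at z = 0. Lengths are in m, angles in rad, forces in N, time in s.
With the tool pointing down it reaches from about 0.325 to 0.75 m from the base axis. Payload 7.6 kg.
Tool frame: the origin (TCP) lies midway between the tips of the shut fingers; the grasp point (between the pads) lies 19 mm behind it; z points along the fingers, y is the line along which they close (so a half turn about z gives the same grasp; the last joint's range is limited). The gripper opens to 85 mm and grips with 20 to 120 N. Pads are 22 mm wide; open, the fingers measure 114 mm over their backs; the gripper's body (76 mm by 85 mm) begins 54 mm behind the grasp point. The pads swing forward as they close: fully open they stand 13 mm farther back than shut.
Start: joints at [1.242, 0.052, 1.401, -0, 1.689, -0.07], TCP at [0.134, 0.508, 0.231] pointing down, gripper open.
Joint ranges: [-2.9, 2.9], [-0.91, 2.17], [0.12, 2.37], [-1.06, 4.2], [0.26, 2.73], [-2.93, 2.93]. Speed limits (rad/s): [2.57, 2.57, 3.01, 3.14, 3.14, 3.14].

## Interface

Orientations are given as a unit quaternion [x, y, z, w].
In Python, from station import observe, cams, r gives the robot as it stands. The module is installed in compiled form; this text tells all that it offers.
- The arm moves only by the tool apply_moves, never from a script. Its argument "increments" is a list that holds one entry, the list of rows, each a list of 7 numbers: the shift along the world's x, y, z in cm, then the turn, a rotation vector about the world's x, y, z in degrees, then the closure, from 0 (fully open) to 1 (shut). A call has 1 to 12 rows; each row shifts and turns the commanded pose from where the row before left it; what a row does not reach is not made up. A row lasts 1/8 s, in which the tool goes at most 62.5 mm and 10.7 degrees, less where a joint would pass 70% of its speed; a pose out of reach is approached as far as the arm can. A call with a gripper value outside its range is refused whole. The fingers move at their own pace and stop on an object; "newtons" is the grip in N (left out, the last holds). Time passes only in rows, so rows that do not move let the fingers close. It gives the time, the measured TCP pose, the force, the opening and the grip force at its end, in the units of the state.
- observe(): the state, without advancing time (a new reading comes with each control period).
- cams.snapshot(name): name is "scene" or "top" or "wrist"; returns a dict with "frame" (480x640x3 uint8, blue, green, red), "mtx" (3x3 intrinsics, pixels), "R" (3x3) and "t" (3): a world point X has camera coordinates R X + t. Camera axes: x right, y down, z forward; pixel columns grow to the right and rows downward; lengths in m; the calibration is good to about 2 mm. A picture is of the moment at which its call begins. There is no depth.
- r.job_done(): hands the job in; it is judged then, once.
Trained networks look in a picture, given as the dict that the camera call returned (one of the last four; its "shot" number tells which), for a name from the list of things; names that differ only in an ending like _2 or _b are one class to them, and where a whole thing is asked for, a point or a joint stands for the part that bears it (a point fixed in the world has none). Each returns a list of dicts, best first, with "p" (0 to 1); they miss things now and then, are a little off and sometimes report something else, mostly with a low value. They report only what shows in the picture. A call takes as long as a camera call. They do not tell look-alikes from the thing itself.
- cams.boxes_of(thing, picture): "pixel" ([row, column] in pixels, amid what is visible of it).
- cams.spot_point(thing, picture): "pixel" ([row, column] in pixels: a listed point, or the origin of a listed thing).
The state is a dict: "clock": time; "q": joint angles; "joint_vel": joint speeds; "effort": joint torques, N m; "position": TCP position; "eef_rot": TCP orientation; "wrist_force": force on the tool from outside, world axes, zero at the start; "torque": the same for the moment, N m; "finger_gap": opening from 0.0 (shut) to 1.0 (fully open); "grasp_force": force on a finger pad.
Only numpy, scipy, OpenCV 4.12 (cv2) and the standard library are available. Lean on these libraries where they do the work, as an engineer would, in place of code of your own. Each camera call takes 0.05 s, during which the arm holds its last target. There are 200 camera calls.

## Task

Two identical slide-on vacuum battery packs are in their two charging docks on the console. One has not been pushed home: slide it along its rails, away from the dock's open mouth, until the dock's spring catch clicks up in front of it, and leave it latched. The other is fully home and charged: press down its dock's catch tab so that the pack pops forward, draw it off the open end of the rails and set it down, upright on its foot and without dropping it, on the bare console top; leave everything else where it is.

Things in the scene. Friction and masses are not known exactly. Their poses are not given: they have to be found in the camera images.
- full_pack: Black pack: foot 110 long (x) x 76 wide (y) x 7 high, on it a body 110 x 60 wide x 48 high; 55 high in all, 0.24 to 0.38 kg. Origin: centre of its underside; x along its length, towards the dock's mouth; z up. Fully home and latched at the start.
- flat_pack: Black pack: foot 110 long (x) x 76 wide (y) x 7 high, on it a body 110 x 60 wide x 48 high; 55 high in all, 0.24 to 0.38 kg. Origin: centre of its underside; x along its length, towards the dock's mouth; z up. At the start on its rails, 25 to 50 short of home, so it sticks out farther at the mouth.
- full_dock: Grey dock, fixed, 95 wide; housing (33 thick, 62 high, front face at x = -62) at its -x end, open mouth at +x. Origin: on the console top under the centre of a fully home pack; x along the rails towards the mouth, z up. Holds full_pack. Tab pressed down: a spring ejector (7 N, ending with 4 N at +14) pops the pack out to dock x = +14 to +20.
- flat_dock: Grey dock, fixed, 95 wide; housing (33 thick, 62 high, front face at x = -62) at its -x end, open mouth at +x. Origin: on the console top under the centre of a fully home pack; x along the rails towards the mouth, z up. Holds flat_pack. A pack clicks in below about dock x = +1, can go on to -4, rests latched at 0 to +2. Ejector resists from +14: push about 10 N.
- full_catch (a joint): rad. Spring leaf hinged across the dock at dock x = 0, with a hook at dock x = 57 to 61 (top 26 above the console) ramping down to the thumb tab. 0 = up; about 0.11 = hook below the deck (pack free, or pack lying over it); stop 0.14. Pressing the tab takes 1.5 to 5 N. full_pack's dock.
- flat_catch (a joint): rad. Spring leaf hinged across the dock at dock x = 0, with a hook at dock x = 57 to 61 (top 26 above the console) ramping down to the thumb tab. 0 = up; about 0.11 = hook below the deck (pack free, or pack lying over it); stop 0.14. Pressing the tab takes 1.5 to 5 N. flat_pack's dock.
- full_tab (a point): Press point on top of the thumb tab: dock x = 92, y = 0, 18 above the console with the catch up, about 10 lower when down. Tab 40 wide, dock x = 62 to 105, flat from 78 on, free air below. full_pack's dock. The pack's front face pops out to about dock x = 69 to 75: keep the finger beyond that.
- flat_tab (a point): Press point on top of the thumb tab: dock x = 92, y = 0, 18 above the console with the catch up, about 10 lower when down. Tab 40 wide, dock x = 62 to 105, flat from 78 on, free air below. flat_pack's dock. Under the overhanging pack at the start.
- full_mouth (a point): Centre of the deck's front edge: dock x = 62, deck top, 20 above the console. Rails run from dock x = -62 to 62: the pack's foot slides on the deck between walls, under lips whose top is 32.5 above the console (play 1.5). full_pack's dock. The pack must be drawn to dock x = 120 or more before it is lifted.
- flat_mouth (a point): Centre of the deck's front edge: dock x = 62, deck top, 20 above the console. Rails run from dock x = -62 to 62: the pack's foot slides on the deck between walls, under lips whose top is 32.5 above the console (play 1.5). flat_pack's dock. Push the pack's front face above the hook.
- remote: Black remote control lying between the docks, 175 x 44 x 17; origin: centre of its underside, x along its length. Bystander.
- bowl: Glass bowl, 170 wide, 65 high; origin: centre of its underside. Bystander, off to the robot's right.
- cup: Stainless steel cup, 76 wide, 100 high; origin: centre of its underside. Bystander, off to the right.
- sphere: White ceramic sphere with a flat foot, 84 wide, 86 high; origin: centre of its underside. Bystander, far ahead in the middle.
- battery_case: Closed black plastic battery case with hinged lid, 112 x 167 x 50; origin: centre of its underside. Bystander, off to the left.
- controller_stand: Steel bookend, 130 high, with a blue game controller leaning on it, about 100 x 160 overall; fixed; origin: centre of its underside. Bystander, off to the left.
- coasters: Stack of four round coasters, 96 wide, 34 high; origin: centre of its underside. Bystander, ahead to the right.
Things that resemble listed ones, but are neither listed nor needed, are in the scene too. What is shaped like the flat_pack but brown is not meant. What is shaped like the full_pack but pink is not meant.

How it is judged:
On the way:
1. the catch of the dock whose pack is fully home is pressed down (value of joint full_catch above 0.07 rad), for 0.1 s.
At the end, for the whole second after the job is handed in: flat_pack is home in its dock (within -7 to +5 mm along the rails, down on the deck), at rest, its catch sprung up (below 0.045 rad); full_pack is off its dock (over 80 mm from home), at rest, upright (within 0.08 rad), its underside on the console top (below 4 mm) (x of flat_pack in the frame of flat_dock between -0.007 and 0.005 m and horizontal distance between flat_pack and flat_dock below 0.008 m and z of flat_pack in the frame of flat_dock below 0.024 m and value of joint flat_catch below 0.045 rad and linear speed of each of flat_pack, full_pack below 0.02 m/s and height (world z) of full_pack below 0.004 m and angle between full_pack's own z axis and vertical below 0.08 rad and horizontal distance between full_pack and full_dock above 0.08 m and angular speed of full_pack below 0.2 rad/s); the robot touches nothing.
It fails at once if full_pack is dropped or flung: it moves faster than 0.6 m/s with no finger on it (linear speed of full_pack above 0.6 m/s and contact force between the fingers and full_pack below 0.3 N).
It fails at once if a bystander (remote, bowl, cup, sphere, battery case or coasters) is moved by more than 25 mm (distance of any of remote, bowl, cup, sphere, battery_case, coasters from where it was at the start of the episode above 0.025 m).
It also fails if it takes over 56 s, if anything falls off the work surface, if the arm or the gripper's body presses on something with over 40 N, if the wrist force passes 120 N, or if a joint passes its speed limit or range.

## Working session

There is one attempt and no reset: what is moved stays moved. The work goes in short steps, Python scripts to look and compute and a tool call to move; the robot and the scene stay as the last step left them, time stands still between calls to the robot, and variables do not carry over. Pictures are saved under pics/ and viewed, at most 10 in all, crops included, and the job is handed in when it is done.

Besides the shell and the picture viewer there is one more tool, called after "Emit:" by a JSON object that holds its "name" and its "arguments", one argument or row to a line. apply_moves: Moves the arm, as the interface text tells. Its arguments: {"type":"object","properties":{"increments":{"type":"array"},"newtons":{"type":"number"}},"required":["increments"]}

```bash
mkdir -p pics
cat > h.py <<'E'
import numpy as np, cv2
from station import observe, cams, r
def ray(p,px):
    d=np.linalg.inv(p["mtx"])@np.array([px[1],px[0],1.]); R=np.array(p["R"]);t=np.array(p["t"])
    return -R.T@t, R.T@d
def at_z(p,px,z):
    c,d=ray(p,px); return c+d*(z-c[2])/d[2]
def proj(p,X):
    x=np.array(p["mtx"])@(np.array(p["R"])@np.array(X)+np.array(p["t"])); return x[:2]/x[2]
E
python3 - <<'E'
from h import *
np.set_printoptions(precision=3,suppress=True)
Z=dict(full_pack=.02,flat_pack=.02,full_dock=0,flat_dock=0,full_tab=.018,flat_tab=.018,full_mouth=.02,flat_mouth=.02,remote=0)
for n in("scene","top"):
    p=cams.snapshot(n); cv2.imwrite(f"pics/{n}0.png",p["frame"])
    print(n,-np.array(p["R"]).T@p["t"])
    for k,z in Z.items():
        for d in cams.spot_point(k,p)[:4]: print(k,np.round(d["p"],2),np.round(d["pixel"]),at_z(p,d["pixel"],z))
print(observe())
E
```

```text
scene [1.183 0.116 1.126]
full_pack 0.58 [180. 426.] [0.283 0.219 0.02 ]
full_pack 0.5 [239. 329.] [ 0.539 -0.001  0.02 ]
flat_pack 0.95 [214. 275.] [ 0.495 -0.159  0.02 ]
flat_pack 0.72 [264. 402.] [0.566 0.194 0.02 ]
flat_pack 0.56 [283. 245.] [ 0.712 -0.176  0.02 ]
full_dock 0.84 [236. 404.] [0.468 0.19  0.   ]
flat_dock 0.73 [210. 281.] [ 0.467 -0.154  0.   ]
full_tab 0.52 [266. 402.] [0.57  0.194 0.018]
flat_tab 0.7 [233. 270.] [ 0.556 -0.158  0.018]
full_mouth 0.78 [254. 401.] [0.538 0.187 0.02 ]
flat_mouth 0.74 [236. 492.] [0.426 0.41  0.02 ]
flat_mouth 0.72 [218. 275.] [ 0.508 -0.157  0.02 ]
flat_mouth 0.3 [315. 479.] [0.657 0.394 0.02 ]
remote 0.97 [241. 328.] [ 0.534 -0.004  0.   ]
top [ 0.401 -0.02   1.371]
full_pack 0.59 [261. 238.] [0.478 0.182 0.02 ]
full_pack 0.29 [251. 369.] [ 0.498 -0.153  0.02 ]
flat_pack 0.88 [255. 372.] [ 0.487 -0.163  0.02 ]
flat_pack 0.64 [174. 373.] [ 0.7  -0.17  0.02]
full_dock 0.68 [260. 240.] [0.481 0.181 0.   ]
full_dock 0.31 [196. 156.] [0.656 0.403 0.   ]
flat_dock 0.76 [265. 369.] [ 0.463 -0.155  0.   ]
flat_dock 0.44 [169. 444.] [ 0.714 -0.361  0.   ]
full_tab 0.68 [226. 244.] [0.57  0.168 0.018]
flat_tab 0.56 [231. 368.] [ 0.549 -0.152  0.018]
full_mouth 0.85 [239. 240.] [0.535 0.177 0.02 ]
flat_mouth 0.59 [239. 368.] [ 0.528 -0.153  0.02 ]
remote 0.86 [237. 311.] [ 0.538 -0.005  0.   ]
{'clock': 1.0, 'q': array([ 1.242,  0.052,  1.401,  0.   ,  1.689, -0.07 ]), 'joint_vel': array([-0.001,  0.001, -0.002,  0.   , -0.001,  0.001]), 'effort': array([ -0.001, -38.157, -36.03 ,  -0.   ,   0.001,  -0.   ]), 'position': array([0.134, 0.508, 0.231]), 'eef_rot': array([0.129, 0.992, 0.   , 0.   ]), 'wrist_force': array([0.374, 0.73 , 0.258]), 'torque': array([0.003, 0.003, 0.018]), 'grasp_force': 0.0, 'finger_gap': 1.0004408727643028}
```

View pics/top0.png

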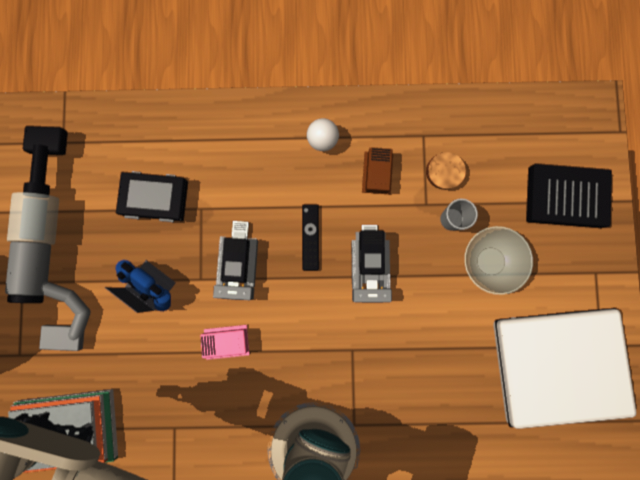

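View pics/scene0.png

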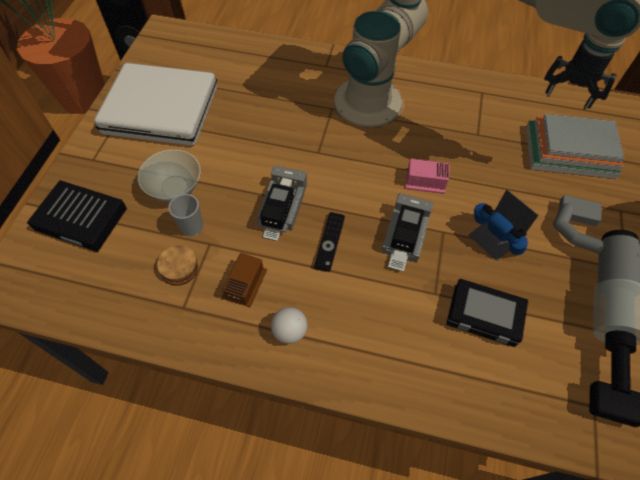

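The top view shows the two docks: left at about (row 262, col 237), where the pack sits against the housing with the tab fully exposed, so it is full. In the right one, at about (265, 371), the pack has a gap behind it and covers most of the tab, so it is flat. The brown pack at (170, 378) and the pink one at (342, 225) are decoys. I'll confirm this in an enlarged crop.

Run:
```python
from h import *
f=cv2.imread("pics/top0.png")
a=f[212:308,208:266];b=f[212:308,344:402]
c=np.hstack([cv2.resize(x,None,fx=6,fy=6,interpolation=cv2.INTER_CUBIC) for x in(a,b)])
cv2.imwrite("pics/crop0.png",c)
```

```text
(no output)
```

View pics/crop0.png

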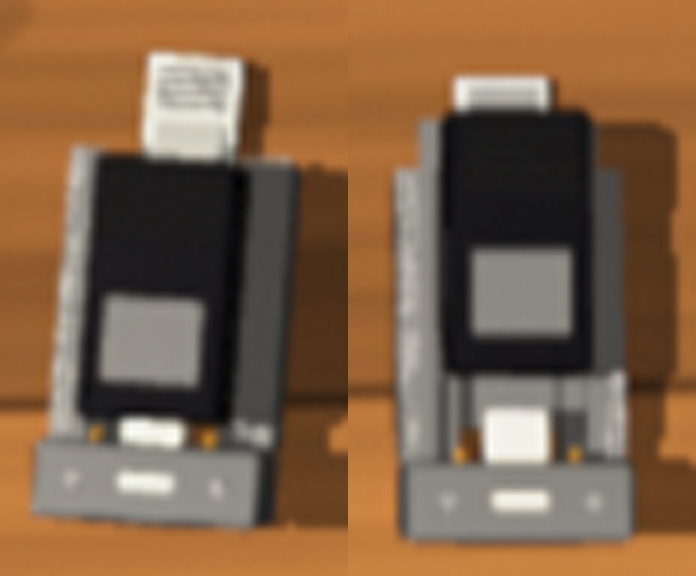

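Confirmed. In the left dock the pack is home against the housing. In the right dock there is a gap behind the pack and it overhangs the tab. Next I fit the dock poses from the corners.

Run:
```python
from h import *
from scipy.optimize import least_squares
np.set_printoptions(precision=4,suppress=True)
p=cams.snapshot("top")
M=[(.105,.02,.018),(.105,-.02,.018),(-.095,.0475,.062),(-.095,-.0475,.062),(-.062,.0475,.062),(-.062,-.0475,.062)]
C={"full":(208,[(150,52),(244,58),(32,515),(260,527),(38,440),(270,452)]),
   "flat":(344-58,[(455,77),(550,77),(408,540),(630,540),(405,462),(632,462)])}
for n,(o,c) in C.items():
    px=np.array([(o+x/6-.4,212+y/6-.4) for x,y in c])
    def W(s): 
        a=s[2];return [(s[0]+x*np.cos(a)-y*np.sin(a),s[1]+x*np.sin(a)+y*np.cos(a),z) for x,y,z in M]
    s=least_squares(lambda s:np.ravel([proj(p,X) for X in W(s)]-px),[.47,.0,0])
    print(n,s.x,np.degrees(s.x[2]),s.fun.reshape(-1,2).round(1).tolist())
```

```text
full [ 0.4766  0.1852 -0.0733] -4.201054669176322 [[0.2, 0.4], [-0.2, 0.2], [0.1, 0.2], [0.3, 0.4], [0.1, -0.6], [-0.5, -0.5]]
flat [ 0.4627 -0.1557 -0.0164] -0.9373418765890451 [[0.2, -0.5], [-0.2, -0.5], [-0.7, 0.5], [0.8, 0.4], [-0.3, 0.0], [0.2, -0.0]]
```

Emit:
{"name": "apply_moves", "arguments": {
  "increments": [
    [[3.65,-2.75,-0.8,0,0,0.9,1],[3.65,-2.75,-0.8,0,0,0.9,1],[3.65,-2.75,-0.8,0,0,0.9,1],[3.65,-2.75,-0.8,0,0,0.9,1],[3.65,-2.75,-0.8,0,0,0.9,1],[3.65,-2.75,-0.8,0,0,0.9,1],[3.65,-2.75,-0.8,0,0,0.9,1],[3.65,-2.75,-0.8,0,0,0.9,1],[3.65,-2.75,-0.8,0,0,0.9,1],[3.65,-2.75,-0.8,0,0,0.9,1],[3.65,-2.75,-0.8,0,0,0.9,1],[3.65,-2.75,-0.8,0,0,0.7,1]]
  ],
  "newtons": 30
}}

```text
clock: 2.55
position: [0.5735, 0.1765, 0.1351]
eef_rot: [0.037, 0.999, 0.0, 0.0]
wrist_force: [0.1, -0.3, 0.6]
finger_gap: -0.002
grasp_force: 0.0
```

Run:
```python
from h import *
np.set_printoptions(precision=3,suppress=True)
p=cams.snapshot("wrist"); f=p["frame"].copy()
o=observe();print(o["position"],o["eef_rot"],o["wrist_force"])
def D(x,y,z,s=(.4766,.1852,-.0733)):
    c,n=np.cos(s[2]),np.sin(s[2]);return (s[0]+x*c-y*n,s[1]+x*n+y*c,z)
for q in [(62,0,20),(92,0,18),(105,20,18),(105,-20,18),(55,30,55),(55,-30,55),(62,47,32),(62,-47,32)]:
    u=proj(p,D(*np.array(q)/1000));cv2.circle(f,tuple(int(v) for v in u),4,(0,0,255),1);print(q,u)
for k,z in(("full_tab",.018),("full_mouth",.02)):
    for d in cams.spot_point(k,p)[:2]: print(k,d["p"],at_z(p,d["pixel"],z),D(.092 if "tab" in k else .062,0,z))
cv2.imwrite("pics/w1.png",f)
```

```text
[0.576 0.173 0.133] [ 0.038  0.999 -0.001  0.   ] [ 0.384 -3.178 -1.468]
(62, 0, 20) [321.093 184.718]
(92, 0, 18) [321.013 224.868]
(105, 20, 18) [347.723 241.624]
(105, -20, 18) [294.243 241.619]
(55, 30, 55) [370.568 182.723]
(55, -30, 55) [272.189 182.695]
(62, 47, 32) [390.731 187.658]
(62, -47, 32) [251.594 187.621]
full_tab 0.68 [0.57  0.182 0.018] (np.float64(0.5683529577006463), np.float64(0.17846243714809246), 0.018)
full_mouth 0.85 [0.537 0.182 0.02 ] (np.float64(0.5384335149721747), np.float64(0.18065946851284492), 0.02)
```

View pics/w1.png

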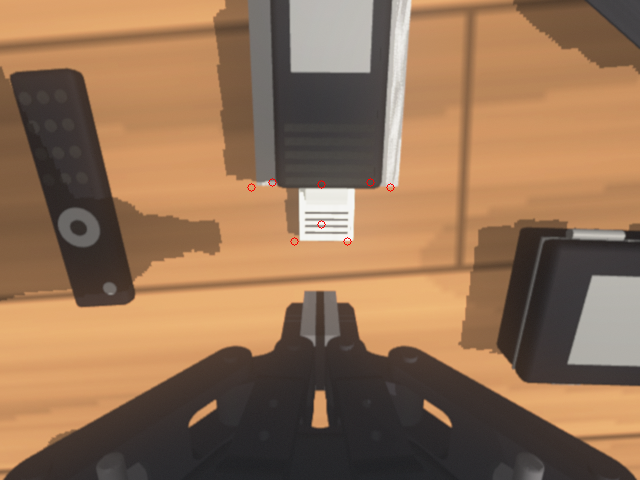

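The wrist view shows the tab at about (col 326, row 225), 5 px to the right of my prediction (about 4 mm towards +y). The yaw agrees. Pressing the tab.

Emit:
{"name": "apply_moves", "arguments": {
  "increments": [
    [[0,0.1,-3,0,0,0,1],[0,0.1,-3,0,0,0,1],[0,0,-3,0,0,0,1],[0,0,-2,0,0,0,1],[0,0,-1,0,0,0,1],[0,0,-0.5,0,0,0,1],[0,0,-0.4,0,0,0,1],[0,0,0,0,0,0,1],[0,0,0,0,0,0,1],[0,0,0,0,0,0,1]]
  ]
}}

```text
clock: 3.95
position: [0.5727, 0.1796, 0.0068]
eef_rot: [0.037, 0.999, 0.0, 0.0]
wrist_force: [0.2, -0.5, 1.3]
finger_gap: 0.002
grasp_force: 0.6
```

```bash
cat >> h.py <<'E'
FULL=(.4766,.1852,-.0733);FLAT=(.4627,-.1557,-.0164)
def D(x,y,z,s):
    c,n=np.cos(s[2]),np.sin(s[2]);return (s[0]+x*c-y*n,s[1]+x*n+y*c,z)
E
python3 - <<'E'
from h import *
p=cams.snapshot("top")
for q in(.055,.069,.075): print(proj(p,D(q,0,.075,FULL)))
f=p["frame"];cv2.imwrite("pics/t2.png",cv2.resize(f[205:315,205:275],None,fx=5,fy=5,interpolation=cv2.INTER_CUBIC))
E
```

```text
[235.62079302 238.05695102]
[236.02379691 232.46101959]
[236.19623004 230.06669029]
```

View pics/t2.png

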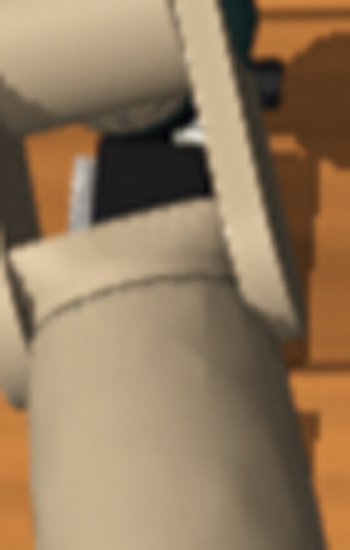

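The arm blocks the top view, though the pack's front seems to have moved forward to about row 233. I'll lift and check with the wrist camera.

Emit:
{"name": "apply_moves", "arguments": {
  "increments": [
    [[0,0,0.5,0,0,0,1],[0,0,2,0,0,0,1],[0,0,4,0,0,0,1],[0,0,5,0,0,0,0.5],[0,0,3,0,0,0,0],[0,0,0,0,0,0,0],[0,0,0,0,0,0,0],[0,0,0,0,0,0,0]]
  ]
}}

```text
clock: 5.0
position: [0.5716, 0.1793, 0.1498]
eef_rot: [0.037, 0.999, -0.0, -0.001]
wrist_force: [0.4, -0.2, 0.6]
finger_gap: 0.999
grasp_force: 0.0
```

Run:
```python
from h import *
np.set_printoptions(precision=3,suppress=True)
p=cams.snapshot("wrist"); f=p["frame"].copy();o=observe();print(o["position"])
for q in [(62,0,20),(105,20,18),(105,-20,18),(55,30,75),(55,-30,75),(72,30,75),(72,-30,75),(62,47,32),(62,-47,32)]:
    u=proj(p,D(*np.array(q)/1000,FULL));cv2.circle(f,tuple(int(v) for v in u),4,(0,0,255),1);print(q,u)
cv2.imwrite("pics/w3.png",f)
```

```text
[0.572 0.179 0.15 ]
(62, 0, 20) [317.55 184.7 ]
(105, 20, 18) [343.03  238.731]
(105, -20, 18) [292.282 238.729]
(55, 30, 75) [367.166 187.885]
(55, -30, 75) [266.886 187.881]
(72, 30, 75) [366.073 215.513]
(72, -30, 75) [268.097 215.509]
(62, 47, 32) [383.087 187.411]
(62, -47, 32) [251.828 187.406]
```

View pics/w3.png

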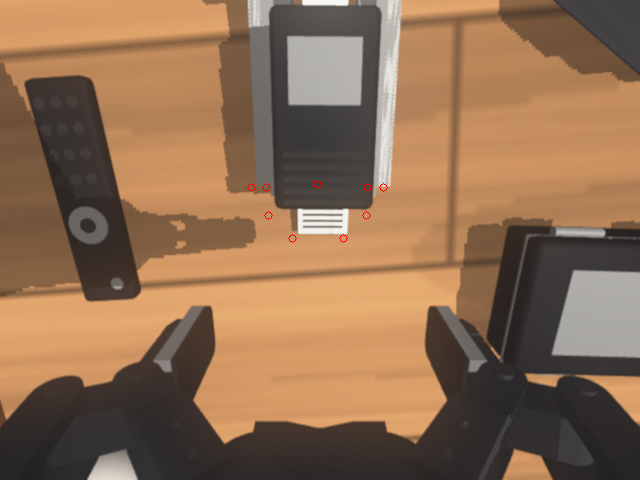

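The pack has popped out: its front edge is at row 208 and the pack is centred on col 325. Dock y is about +4 mm from my model. Grasping the body above the rail lips.

Emit:
{"name": "apply_moves", "arguments": {
  "increments": [
    [[-2.8,0.3,0,0,0,0,0],[-2.8,0.3,0,0,0,0,0],[-2.7,0.2,-1,0,0,0,0],[0,0,-3,0,0,0,0],[0,0,-3,0,0,0,0],[0,0,-2.5,0,0,0,0],[0,0,-1.6,0,0,0,0],[0,0,0,0,0,0,0.1],[0,0,0,0,0,0,0.5],[0,0,0,0,0,0,0.5],[0,0,0,0,0,0,0.7],[0,0,0,0,0,0,0.7]]
  ],
  "newtons": 35
}}

```text
clock: 6.55
position: [0.4902, 0.1878, 0.0414]
eef_rot: [0.037, 0.999, 0.0, 0.001]
wrist_force: [1.3, 0.3, 4.2]
finger_gap: 0.695
grasp_force: 44.6
```

Emit:
{"name": "apply_moves", "arguments": {
  "increments": [
    [[0.4,-0.03,0.2,0,0,0,0.8],[1.0,-0.07,0,0,0,0,0.8],[1.3,-0.1,0,0,0,0,0.8],[1.3,-0.1,0,0,0,0,0.8],[1.3,-0.1,0,0,0,0,0.8],[1.3,-0.1,0,0,0,0,0.8],[1.3,-0.1,0,0,0,0,0.8],[1.3,-0.1,0,0,0,0,0.8],[1.3,-0.1,0,0,0,0,0.8],[1.0,-0.07,0,0,0,0,0.8],[0.3,-0.02,0,0,0,0,0.8],[0,0,0,0,0,0,0.8]]
  ]
}}

```text
clock: 8.05
position: [0.6072, 0.1786, 0.0418]
eef_rot: [0.037, 0.999, -0.0, -0.0]
wrist_force: [0.3, -0.2, -2.0]
finger_gap: 0.695
grasp_force: 43.9
```

Emit:
{"name": "apply_moves", "arguments": {
  "increments": [
    [[0.2,0,0.6,0,0,0,0.8],[1.2,-0.08,0.6,0,0,0,0.8],[1.4,-0.1,0.3,0,0,0,0.8],[1.4,-0.1,0,0,0,0,0.8],[1.0,-0.08,0,0,0,0,0.8],[0.3,0,-0.5,0,0,0,0.8],[0,0,-1,0,0,0,0.8],[0,0,-1,0,0,0,0.8],[0,0,-0.5,0,0,0,0.8],[0,0,-0.2,0,0,0,0.8],[0,0,0,0,0,0,0.8],[0,0,0,0,0,0,0.8]]
  ]
}}

```text
clock: 9.55
position: [0.6626, 0.1751, 0.0258]
eef_rot: [0.037, 0.999, 0.0, 0.0]
wrist_force: [-0.2, -0.1, -2.0]
finger_gap: 0.697
grasp_force: 43.9
```

Now lower it gently onto the console.

Emit:
{"name": "apply_moves", "arguments": {
  "increments": [
    [[0,0,-0.2,0,0,0,0.8],[0,0,-0.1,0,0,0,0.8],[0,0,-0.1,0,0,0,0.8],[0,0,0,0,0,0,0.8],[0,0,0,0,0,0,0.8]]
  ]
}}

```text
clock: 10.18
position: [0.6624, 0.175, 0.0215]
eef_rot: [0.037, 0.999, 0.0, 0.0]
wrist_force: [-1.1, -0.6, -1.4]
finger_gap: 0.694
grasp_force: 44.0
```

Emit:
{"name": "apply_moves", "arguments": {
  "increments": [
    [[0,0,-0.1,0,0,0,0.8],[0,0,0,0,0,0,0.8],[0,0,0,0,0,0,0.8]]
  ]
}}

```text
clock: 10.55
position: [0.6626, 0.175, 0.0212]
eef_rot: [0.037, 0.999, 0.0, 0.0]
wrist_force: [-1.6, -1.2, 6.0]
finger_gap: 0.693
grasp_force: 44.7
```

Emit:
{"name": "apply_moves", "arguments": {
  "increments": [
    [[0,0,0.1,0,0,0,0.3],[0,0,0,0,0,0,0.1],[0,0,0,0,0,0,0],[0,0,0,0,0,0,0],[0,0,2,0,0,0,0],[0,0,4,0,0,0,0],[0,0,5,0,0,0,0],[0,0,3,0,0,0,0],[0,-1,0,0,0,0,0.5],[-1,-3.7,0,0,0,0.8,1],[-1,-3.7,0,0,0,0.8,1],[-1,-3.7,0,0,0,0.8,1]]
  ]
}}

```text
clock: 12.05
position: [0.6313, 0.0524, 0.1602]
eef_rot: [0.016, 1.0, -0.0, -0.001]
wrist_force: [0.1, -0.7, 0.0]
finger_gap: 0.141
grasp_force: 0.0
```

Emit:
{"name": "apply_moves", "arguments": {
  "increments": [
    [[-1,-3.7,0,0,0,0.9,1],[-0.5,-3.7,0,0,0,0,1],[0,-3.7,0,0,0,0,1],[0,-3.7,0,0,0,0,1],[0,-3.7,0,0,0,0,1],[0,-2.7,0,0,0,0,1],[0,0,0,0,0,0,1],[0,0,0,0,0,0,1],[0,0,0,0,0,0,1]]
  ]
}}

```text
clock: 13.18
position: [0.6173, -0.1569, 0.1611]
eef_rot: [0.007, 1.0, 0.0, -0.0]
wrist_force: [-0.4, -0.1, -0.6]
finger_gap: -0.002
grasp_force: 0.0
```

Run:
```python
from h import *
np.set_printoptions(precision=3,suppress=True)
p=cams.snapshot("wrist"); f=p["frame"].copy();o=observe();print(o["position"],o["eef_rot"])
for q in [(92,0,18),(105,20,18),(105,-20,18),(95,30,75),(95,-30,75),(62,47,32),(62,-47,32)]:
    u=proj(p,D(*np.array(q)/1000,FLAT));cv2.circle(f,tuple(int(v) for v in u),4,(0,0,255),1);print(q,u)
t=cams.snapshot("top")["frame"]
a=cv2.resize(t[160:310,205:275],None,fx=3.2,fy=3.2)
cv2.imwrite("pics/w4.png",np.hstack([cv2.resize(f,(560,420)),cv2.resize(a,(200,420))]))
```

```text
[ 0.617 -0.157  0.161] [ 0.007  1.     0.    -0.   ]
(92, 0, 18) [317.319 142.63 ]
(105, 20, 18) [343.356 160.158]
(105, -20, 18) [291.273 160.058]
(95, 30, 75) [365.92  152.873]
(95, -30, 75) [267.764 152.681]
(62, 47, 32) [384.758  99.346]
(62, -47, 32) [249.641  99.05 ]
```

View pics/w4.png

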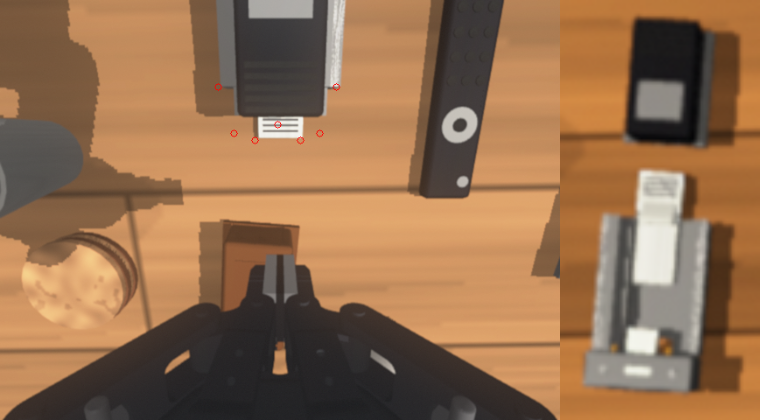

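The crop on the right shows the full pack standing upright, well clear of its dock. In the wrist view the flat pack's front edge is at row 116 of the scaled view and its centre at col 281, so it is about 28 mm from home. Descending in front of it.

Emit:
{"name": "apply_moves", "arguments": {
  "increments": [
    [[-2.0,0.1,-2,0,0,0,1],[-2.0,0.1,-3,0,0,0,1],[-1.1,0,-3,0,0,0,1],[0,0,-2.5,0,0,0,1],[0,0,-1.5,0,0,0,1],[-0.3,0,0,0,0,0,1],[-0.5,0,0,0,0,0,1],[-0.5,0,0,0,0,0,1],[-0.5,0.01,0,0,0,0,1],[-0.5,0.01,0,0,0,0,1],[0,0,0,0,0,0,1]]
  ],
  "newtons": 40
}}

```text
clock: 14.65
position: [0.5428, -0.1557, 0.0413]
eef_rot: [0.008, 1.0, 0.0, -0.0]
wrist_force: [-0.3, 0.5, -0.6]
finger_gap: 0.003
grasp_force: 0.0
```

Emit:
{"name": "apply_moves", "arguments": {
  "increments": [
    [[-0.3,0,0,0,0,0,1],[-0.3,0,0,0,0,0,1],[-0.3,0,0,0,0,0,1],[0,0,0,0,0,0,1]]
  ]
}}

```text
clock: 15.15
position: [0.5354, -0.1558, 0.042]
eef_rot: [0.008, 1.0, -0.0, 0.002]
wrist_force: [6.1, 0.3, 0.0]
finger_gap: 0.003
grasp_force: 2.7
```

Emit:
{"name": "apply_moves", "arguments": {
  "increments": [
    [[-0.3,0,0,0,0,0,1],[-0.3,0,0,0,0,0,1],[-0.3,0,0,0,0,0,1],[0,0,0,0,0,0,1]]
  ]
}}

```text
clock: 15.65
position: [0.5266, -0.1557, 0.0419]
eef_rot: [0.008, 1.0, -0.0, 0.002]
wrist_force: [6.6, 0.2, -1.8]
finger_gap: -0.003
grasp_force: 3.5
```

Emit:
{"name": "apply_moves", "arguments": {
  "increments": [
    [[-0.2,0,0,0,0,0,1],[-0.2,0,0,0,0,0,1],[0,0,0,0,0,0,1]]
  ]
}}

```text
clock: 16.02
position: [0.5238, -0.1558, 0.0425]
eef_rot: [0.008, 1.0, -0.0, 0.003]
wrist_force: [11.4, 0.8, -1.4]
finger_gap: -0.0
grasp_force: 5.5
```

Emit:
{"name": "apply_moves", "arguments": {
  "increments": [
    [[-0.3,0,0,0,0,0,1],[-0.2,0,0,0,0,0,1],[0,0,0,0,0,0,1],[0,0,0,0,0,0,1]]
  ]
}}

```text
clock: 16.52
position: [0.5237, -0.1559, 0.0432]
eef_rot: [0.008, 1.0, -0.001, 0.01]
wrist_force: [37.4, -1.9, -16.6]
finger_gap: -0.002
grasp_force: 19.0
```

The force jumped to 37 N with no travel, so the pack is on its hard stop. Backing off and checking.

Emit:
{"name": "apply_moves", "arguments": {
  "increments": [
    [[0.5,0,0,0,0,0,1],[1,0,0,0,0,0,1],[2,0,0.5,0,0,0,1],[2,0,3,0,0,0,1],[1,0,4,0,0,0,1],[1,0,4,0,0,0,1],[0,0,0,0,0,0,1],[0,0,0,0,0,0,1]]
  ]
}}

```text
clock: 17.52
position: [0.5907, -0.1556, 0.1551]
eef_rot: [0.008, 1.0, 0.0, -0.001]
wrist_force: [0.1, -0.3, -0.2]
finger_gap: 0.001
grasp_force: 0.0
```

Run:
```python
from h import *
p=cams.snapshot("wrist");f=p["frame"];o=observe();print(o["position"],o["wrist_force"])
for q in [(105,20,18),(105,20,8),(55,30,75),(57,30,75),(60,30,75)]: print(q,proj(p,D(*np.array(q)/1000+[0,.0025,0],FLAT)))
cv2.imwrite("pics/w5.png",cv2.resize(f[0:260,180:460],None,fx=2,fy=2))
```

```text
[ 0.59038944 -0.15556839  0.1544565 ] [-0.32478325  0.37050108 -0.34728533]
(105, 20, 18) [345.15766876 196.28091665]
(105, 20, 8) [344.31153878 193.88081518]
(55, 30, 75) [370.71953471 130.54617373]
(57, 30, 75) [370.57291843 134.10127469]
(60, 30, 75) [370.35454109 139.39641263]
```

View pics/w5.png

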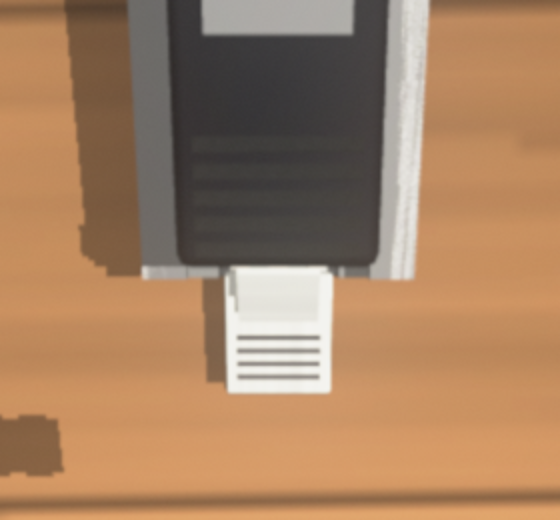

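The flat pack's front edge is at full-image row 133 (home), and the hook ramp stands up in front of it, so it is latched. The tool is clear of everything. Handing in.

```bash
python3 -c "
from station import r
print(r.job_done())"
```

```text
the job is handed in; nothing more can be done
None
```

I handed the job in: the flat pack is latched home in its dock, and the full pack was released, drawn off its rails and set upright on the console. The cameras confirm both, but the hand-in call returned no verdict.

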